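Extend the lens bench by one hole

ROBOT

A 6-joint arm with a two-finger parallel gripper is mounted at the origin on a cart in front of the work surface, level with it; the furniture and walls round the work are solid. World frame = base frame: x ahead of the robot, y to its left, z up, the work surface at z = 0. Lengths are in m, angles in rad, forces in N, time in s.
With the tool pointing down it reaches from about 0.25 to 0.8 m from the base axis. Payload 3.9 kg.
Tool frame: the origin (TCP) lies between the finger pads; the fingertips stand 19 mm ahead of it and the grasp point (between the pads) is the TCP (r.tip_reach is the z of the fingertips in the tool frame, in m); z points along the fingers, y is the direction in which the jaws open and shut (so a half turn about z gives the same grasp; the last joint's range is limited). The gripper opens to 85 mm and grips with 20 to 120 N. Pads are 22 mm wide; open, the fingers measure 114 mm over their backs; the gripper's body (76 mm by 85 mm) begins 54 mm behind the grasp point. The pads swing forward as they close: fully open they stand 13 mm farther back than shut.
Start: joints at [-1.182, 0.26, -0.138, 1.173, 0, 1.571], TCP at [0.199, -0.486, 0.25] pointing down, gripper open.
Joint ranges: [-2.78, 2.78], [-0.83, 1.72], [-1.28, 1.37], [-1.9, 2.12], [-1.57, 1.48], [-3.14, 3.14]. Speed limits (rad/s): [2.57, 2.57, 3.14, 3.14, 3.14, 3.14].

INTERFACE

Orientations are given as a rotation vector (axis times angle).
In Python, from plant import observe, viewer, job_done, r gives the robot as it stands.
- The arm moves only by the tool servo_tool, never from a script. Its argument "series" is a list of rows, each an object with "offset": the shift along the tool's x, y, z in units of 30 mm (1.0 is 30 mm), a list of three; "rot": the turn, a rotation vector about the tool's x, y, z in rad, a list of three. A call has exactly 5 rows; each row shifts and turns the commanded pose from where the row before left it, along the tool's axes as they then stand; what a row does not reach is not made up. A row lasts 1/12 s, in which the tool goes at most 41.7 mm and 7.16 degrees, less where a joint would pass 70% of its speed; a pose out of reach is approached as far as the arm can. A call is refused whole if a number of a shift passes 1 or a number of a turn 0.125, either way. A call with a gripper value outside its range is refused whole. "jaw" is the closure, from -1 (fully open) to 1 (shut), so that 0 is half open, set as the call begins (left out, the last holds). The fingers move at their own pace and stop on an object; "squeeze" is the grip in N (left out, the last holds). Time passes only in rows, so rows that do not move let the fingers close, or fill a call up. It gives the time, the measured TCP pose, the force and the opening at its end, in the units of the state.
- observe(): the state, without advancing time (a new reading comes with each control period).
- viewer.capture(name): name is "scene" or "top"; returns a dict with "image" (480x640x3 uint8, red, green, blue), "range_z" (480x640 float32, m along the optical axis (not along the pixel's ray), 0 where there is no reading), "fx", "fy", "cx", "cy" (pixels), "R" (3x3) and "t" (3): a world point X has camera coordinates R X + t. Camera axes: x right, y down, z forward; pixel columns grow to the right and rows downward; lengths in m; the calibration is good to about 2 mm. A picture is of the moment at which its call begins.
- job_done(): hands the job in, once; it reports no verdict.
The state is a dict: "time_s": time; "joint_positions": joint angles; "qvel": joint speeds; "effort": joint torques, N m; "eef_pos": TCP position; "orientation": TCP orientation; "wrist_force": force on the tool from outside, world axes, zero at the start; "torque": the same for the moment, N m; "gripper_width": finger opening in m.
Only numpy, scipy, OpenCV 4.12 (cv2) and the standard library are available. Lean on these libraries where they do the work, as an engineer would, in place of code of your own. Each camera call takes 0.05 s, during which the arm holds its last target.

TASK

On the small lens bench, first press the propped-up steel cover plate down so that it lies level in its pocket, out of the way of the sliding section. Then pull up the section's spring lock plunger by its knob, slide the section out over the plate to the next hole - one hole only, not past it - and let the pin go fully home there. Finish while still holding the knob with the fingers, the pin engaged; leave the things standing round the bench alone.

Things in the scene. Friction and masses are not known exactly. Their poses are not given: they have to be found in the camera images.
- bench: Fixed aluminium lens bench, 110 (x) x 250 (y) mm, bed top 18 mm above the worktop. Origin: centre of its underside. Its +y is the way the section slides out (about the robot's left), +x away from the robot at yaw 0. Index rail, 24 mm wide, top at z = 30 mm, along x = -40 mm, y = -115 to +35 mm, with three 11 mm square holes at y = -60, -20, +20 mm. Far edge strip: top at 23 mm.
- pocket (a point): Floor centre of the bed's pocket, 60 (x) x 70 (y) mm, 6 mm deep, 12 mm above the worktop; at (14, 62, 12) mm in the bench frame. A stiff lifter bar at bench y = 36 mm props the plate's end 10 mm off the floor; 3 N on the bar (6 N at the plate's centre) sinks it flush with the floor and it stays where pushed.
- cover_plate: Loose flat steel plate 56 (x) x 66 (y) x 5 mm, about 80 g. Origin: centre of its underside; z its upward normal, axes like the bench's. Starts in the pocket with its end next to the section propped up (tilt about 0.17 rad), blocking the section. Seated, it lies level on the pocket floor, top 17 mm above the worktop.
- section (a joint): Travel (m) of the sliding tube section along bench +y: 0 at the start (first hole), 0.040 next hole, 0.080 third. Flat aluminium tube 50 x 125 mm, underside 20 mm, top 36 mm above the worktop, bench y -105 to +20 mm at the start; two black lens saddles (tops 48 mm); an ear at its near side carries the plunger over the rail. Friction about 1 N.
- plunger (a joint): Lift (m) of the spring lock plunger: 0 pin fully home in a hole, 0.008 pin riding on the rail top, 0.014 pulled right up. The spring pulls down with 3 N at 0, 6.5 N at 0.014. The round-ended 8 mm pin enters a hole 8 mm deep with 1.5 mm play either way. Moves with the section.
- knob: Black ribbed knob on the plunger, upright cylinder 22 mm in diameter, 25 mm high, moving with it. Origin: centre of its underside, on its axis. Pin home: underside 47 mm, top 72 mm above the worktop. 3 mm below its underside is a 20 mm wide collar; ear top at 38 mm. At the start its axis is at (-40, -60) mm in the bench frame.
- knob_top (a point): Centre of the knob's top face.
- next_hole (a point): Centre of the mouth of the next hole, on the index rail's top: (-40, -20, 30) mm in the bench frame, fixed.
- gauze: Bystander: sealed gauze pack 55 x 95 x 9 mm, loose, behind the bench.
- drops: Bystander: small white eye-drop bottle, 25 mm in diameter, 88 mm high, loose, standing behind the bench.
- lens_pot: Bystander: black screw pot 66 mm in diameter, 33 mm high, loose, to the right of the bench.
- case: Bystander: white contact lens case with two screw caps, 36 x 72 x 18 mm, loose, lying on the right, beyond the black pot.
There are look-alikes about, which are no part of the job. What is shaped like the cover_plate but red or yellow is not meant.

How it is judged:
By the outcome, as a careful person would: the job done as asked, in the order asked, and still so for the second after the job is handed in, while the arm keeps its last pose, push and grip.
It also fails if it takes over 42 s, if anything falls off the work surface, if the arm or the gripper's body presses on something with over 40 N, if the wrist force passes 120 N, or if a joint passes its speed limit or range.

## Working session

There is one attempt and no reset: what is moved stays moved. The work goes in short steps, Python scripts to look and compute and a tool call to move; the robot and the scene stay as the last step left them, time stands still between calls to the robot, and variables do not carry over. Pictures are saved under pics/ and viewed, and the job is handed in when it is done.

Besides the shell and the picture viewer there is one more tool, called after "Request:" by a JSON object that holds its "name" and its "arguments", one argument or row to a line. servo_tool: Moves the arm, as the interface text tells. Its arguments: {"type":"object","properties":{"series":{"type":"array"},"jaw":{"type":"number"},"squeeze":{"type":"number"}},"required":["series"]}

```bash
ls; mkdir -p pics; python3 - <<'E'
from plant import observe, viewer, r
import cv2,pickle
print(observe()); print(r.tip_reach)
for n in("scene","top"):
    c=viewer.capture(n); pickle.dump(c,open(n+"0.pkl","wb")); cv2.imwrite(f"pics/{n}0.png",c["image"][:,:,::-1]); print(n,c["fx"],c["cx"],c["cy"],c["R"],c["t"])
E
```

```text
pics
{'time_s': 0.0, 'joint_positions': array([-1.18197084e+00,  2.60663585e-01, -1.39390892e-01,  1.17271041e+00,
       -1.78850976e-05,  1.57083482e+00]), 'qvel': array([-0.00011179,  0.00174471, -0.00011805, -0.00083759,  0.00068146,
        0.00169487]), 'effort': array([ 1.22003403e-03, -4.05677319e+01,  2.53923851e+01,  1.88007572e-02,
        2.55987825e-04,  2.29641373e-06]), 'eef_pos': array([ 0.19877348, -0.48520319,  0.24946734]), 'orientation': array([-3.08052902e+00, -6.06493714e-01,  6.24623073e-04]), 'wrist_force': array([-0.17314594, -0.55008563, -0.46060222]), 'torque': array([-0.00511485,  0.00454483, -0.0087947 ]), 'gripper_width': 0.08527230876387948}
0.019
scene 444.7422666647313 319.45136934437426 246.0825089836556 [[-0.77558947 -0.63111825  0.0122772 ]
 [-0.32826917  0.38664913 -0.86182469]
 [ 0.53916632 -0.67245238 -0.50705766]] [0.61223997 0.15137416 0.99027853]
top 474.9773185180253 326.4636043940372 236.04297774754167 [[-2.49628154e-02 -9.99686975e-01 -1.67621761e-03]
 [-9.97793320e-01  2.50186535e-02 -6.15025080e-02]
 [ 6.15251928e-02  1.37242980e-04 -9.98105521e-01]] [0.22450909 0.57025231 1.25389165]
```

View pics/scene0.png

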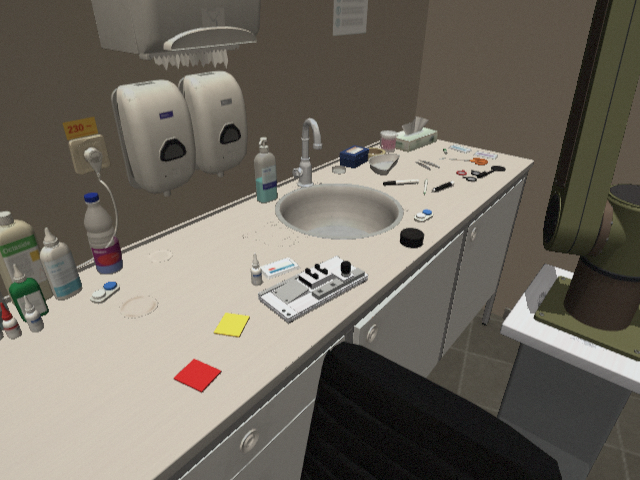

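View pics/top0.png

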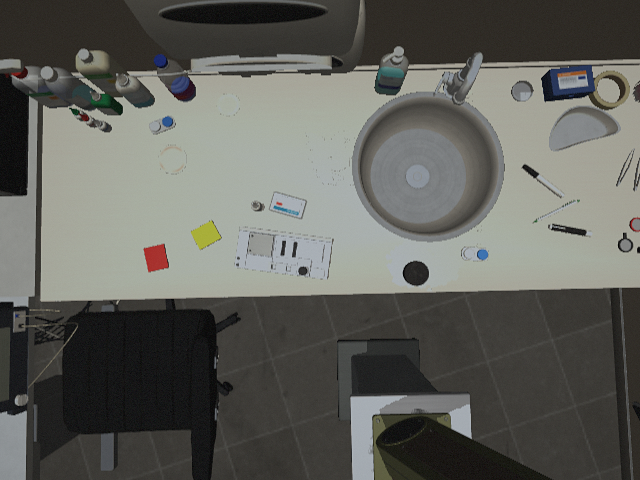

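The overview shows the bench at top px (285,253), with the grey plate at about (261,244) and the knob at about (303,270). Red (156,257) and yellow (206,235) look-alikes lie to its left. I'll enlarge both views.

```bash
python3 - <<'E'
import cv2
a=cv2.imread("pics/top0.png")[215:290,225:345]; cv2.imwrite("pics/top0c.png",cv2.resize(a,None,fx=6.5,fy=6.5,interpolation=cv2.INTER_CUBIC))
a=cv2.imread("pics/scene0.png")[240:330,245:380]; cv2.imwrite("pics/scene0c.png",cv2.resize(a,None,fx=5.9,fy=5.9,interpolation=cv2.INTER_CUBIC))
E
```

```text
(no output)
```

View pics/top0c.png

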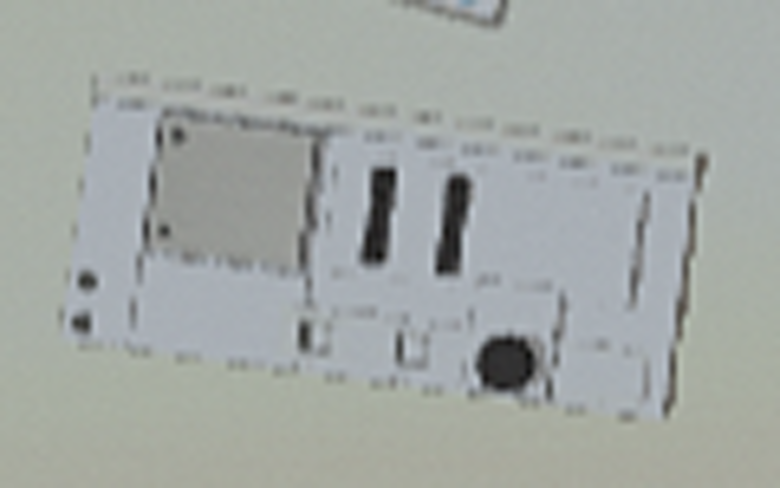

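View pics/scene0c.png

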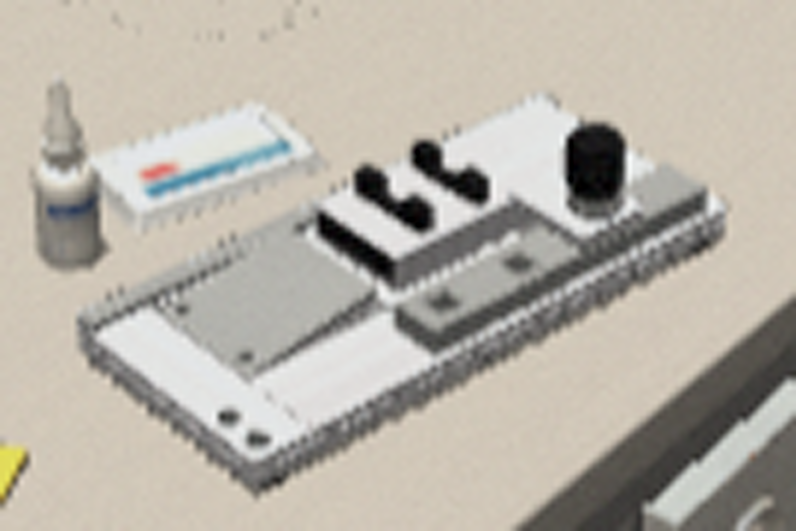

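```bash
cat > h.py <<'E'
import pickle,numpy as np
from scipy.optimize import least_squares
def load(n): return pickle.load(open(n,"rb"))
def proj(c,X):
    X=np.atleast_2d(X); k=X@np.array(c["R"]).T+np.array(c["t"]); return np.c_[c["fx"]*k[:,0]/k[:,2]+c["cx"],c["fy"]*k[:,1]/k[:,2]+c["cy"]]
def atz(c,u,v,z):
    d=np.array(c["R"]).T@np.array([(u-c["cx"])/c["fx"],(v-c["cy"])/c["fy"],1]); o=-np.array(c["R"]).T@np.array(c["t"]); return o+d*(z-o[2])/d[2]
def unp(c):
    z=c["range_z"]; v,u=np.indices(z.shape); P=np.stack([(u-c["cx"])/c["fx"]*z,(v-c["cy"])/c["fy"]*z,z],-1); return (P-np.array(c["t"]))@np.array(c["R"])
def b2w(p,B):
    x,y,a=p; B=np.atleast_2d(B); c,s=np.cos(a),np.sin(a); return np.c_[x+c*B[:,0]-s*B[:,1],y+s*B[:,0]+c*B[:,1],B[:,2]]
E
python3 - <<'E'
from h import *
T=load("top0.pkl");S=load("scene0.pkl")
for c in(T,S): print("cam",-np.array(c["R"]).T@np.array(c["t"]))
tp=np.array([[506,362],[313,337],[412,349],[68,345],[665,415]])/6.5+[225,215]
tb=np.array([[-40,-60,72],[-40,20,30],[-40,-20,30],[-55,125,18],[-55,-125,18]])/1e3
sp=np.array([[596,143],[445,299],[519,260],[258,490],[82,345],[722,240]])/5.9+[245,240]
sb=np.array([[-40,-60,72],[-40,20,30],[-40,-20,30],[-55,125,0],[55,125,0],[-55,-125,0]])/1e3
fs=lambda p:(proj(S,b2w(p,sb))-sp).ravel(); ft=lambda p:(proj(T,b2w(p,tb))-tp).ravel()
x0=[.5,.25,-.1]
for f in(ft,fs,lambda p:np.r_[ft(p),fs(p)]):
    s=least_squares(f,x0); print(s.x.round(4),np.abs(s.fun).max(),s.fun.round(1))
p=s.x; np.save("p.npy",p)
for n,b in dict(knob=(-40,-60,72),next=(-40,-20,30),plate=(14,62,17),raised=(14,36,27)).items(): print(n,b2w(p,np.array(b)/1e3).round(4))
PT=unp(T); PS=unp(S)
for P,c in((PT,T),(PS,S)):
  for b in[(-40,-60,72),(14,62,17),(14,40,25),(14,85,17),(20,-90,36),(-40,0,30)]:
    u,v=proj(c,b2w(p,np.array(b)/1e3))[0]; print(b,(u.round(),v.round()),P[int(round(v)),int(round(u))].round(4),b2w(p,np.array(b)/1e3)[0].round(4))
E
```

```text
cam [0.4974524  0.20999978 1.28696445]
cam [-0.00938649  0.99378229  0.62506972]
[ 0.5334  0.3263 -0.1407] 1.0706950195643117 [ 0.1 -0.1  0.5  0.1  0.3  0.  -1.1 -0.1  0.2  0. ]
[ 0.5337  0.3298 -0.1707] 1.8481097564211382 [ 0.5 -1.8 -0.2 -0.3  0.3 -0.3 -1.1  0.7 -0.5  1.2  1.2 -0.2]
[ 0.5343  0.3277 -0.1549] 2.569758073661319 [-0.8 -0.1 -0.3 -0.3 -0.5 -0.2 -1.8 -1.1 -0.7  0.3  0.7 -2.6  0.5 -0.9
  0.7 -1.   0.2  0.4  0.1  1.2  1.1 -1.1]
knob [[0.4855 0.2746 0.072 ]]
next [[0.4917 0.3142 0.03  ]]
plate [[0.5577 0.3868 0.017 ]]
raised [[0.5537 0.3612 0.027 ]]
(-40, -60, 72) (np.float64(302.0), np.float64(271.0)) [0.4846 0.2747 0.0732] [0.4855 0.2746 0.072 ]
(14, 62, 17) (np.float64(261.0), np.float64(244.0)) [0.5585 0.3849 0.0238] [0.5577 0.3868 0.017 ]
(14, 40, 25) (np.float64(268.0), np.float64(245.0)) [0.5551 0.3658 0.0281] [0.5543 0.3651 0.025 ]
(14, 85, 17) (np.float64(252.0), np.float64(243.0)) [0.5619 0.4094 0.0204] [0.5613 0.4096 0.017 ]
(20, -90, 36) (np.float64(317.0), np.float64(249.0)) [0.541  0.2359 0.0371] [0.5402 0.2357 0.036 ]
(-40, 0, 30) (np.float64(280.0), np.float64(267.0)) [0.4961 0.3344 0.0348] [0.4948 0.3339 0.03  ]
(-40, -60, 72) (np.float64(347.0), np.float64(262.0)) [0.4866 0.2719 0.0693] [0.4855 0.2746 0.072 ]
(14, 62, 17) (np.float64(292.0), np.float64(291.0)) [0.5524 0.3908 0.0217] [0.5577 0.3868 0.017 ]
(14, 40, 25) (np.float64(299.0), np.float64(284.0)) [0.558  0.3604 0.0221] [0.5543 0.3651 0.025 ]
(14, 85, 17) (np.float64(284.0), np.float64(295.0)) [0.5608 0.4087 0.0166] [0.5613 0.4096 0.017 ]
(20, -90, 36) (np.float64(338.0), np.float64(260.0)) [0.543  0.2299 0.0316] [0.5402 0.2357 0.036 ]
(-40, 0, 30) (np.float64(327.0), np.float64(286.0)) [0.4976 0.3316 0.0285] [0.4948 0.3339 0.03  ]
```

```bash
python3 - <<'E'
from h import *
import cv2
T=load("top0.pkl");S=load("scene0.pkl")
for n,c in(("T",T),("S",S)):
    P=unp(c); x,y,z=P[...,0],P[...,1],P[...,2]
    reg=(abs(x-.534)<.1)&(abs(y-.327)<.16)
    w=z[reg&(abs(z)<.006)]; print(n,"table z",w.mean(),w.std())
    k=(abs(x-.4855)<.03)&(abs(y-.2746)<.03)&(z>.06); print("knob",P[k].mean(0),np.median(z[k]),k.sum())
    img=c["image"].astype(int).sum(-1); d=(abs(x-.4855)<.03)&(abs(y-.2746)<.03)&(img<170)&(z>.04); v,u=np.nonzero(d); print("dark blob",u.mean(),v.mean(),u.min(),u.max(),v.min(),v.max(),d.sum(), atz(c,u.mean(),v.mean(),.072))
    if n=="T":
        m=(reg&(z>.009)&(z<.03)).astype(np.uint8); num,l,st,ce=cv2.connectedComponentsWithStats((reg&(z>.009)).astype(np.uint8)); i=1+st[1:,4].argmax()
        pts=np.argwhere(l==i)[:,::-1].astype(np.float32); rc=cv2.minAreaRect(pts); print(rc); bx=cv2.boxPoints(rc); W=np.array([atz(c,*b,.018) for b in bx]); print(W.round(4),W.mean(0)); print([np.linalg.norm(W[j]-W[j-1]) for j in range(4)],[np.arctan2(*(W[j]-W[j-1])[[0,1]]) for j in range(4)])
E
```

```text
T table z -0.0002199827705391382 0.0024594185865183847
knob [0.48440023 0.27432071 0.0716699 ] 0.07201315196637431 62
dark blob 302.37254901960785 270.54901960784315 299 306 267 274 51 [0.48570118 0.2738202  0.072     ]
((283.0000305175781, 253.00001525878906), (93.70407104492188, 41.36724090576172), 7.594643592834473)
[[0.4984 0.4592 0.018 ]
 [0.6077 0.4431 0.018 ]
 [0.5682 0.1951 0.018 ]
 [0.4593 0.2124 0.018 ]] [0.53337932 0.32746964 0.018     ]
[np.float64(0.2498672786027155), np.float64(0.1105017489638577), np.float64(0.2511935777173306), np.float64(0.1102814672709505)] [np.float64(0.15697722193134686), np.float64(1.7168313127734165), np.float64(-2.9837645793965106), np.float64(-1.4127573115079237)]
S table z -0.0024561433880842224 0.0018863396347825808
knob [0.48432057 0.28043289 0.06718511] 0.06819981522157731 67
dark blob 345.2352941176471 267.3627450980392 341 350 262 273 102 [0.47390243 0.29632211 0.072     ]
```

Candidates for the cover plate are the grey plate propped in the bench pocket (top px 261,244), the yellow sheet (206,235) and the red sheet (156,257). I choose the grey one. For the knob, the candidates are the ribbed cylinder on the ear (303,270), the two saddles (about 285,248 and 294,249) and the black pot (415,272). I choose the one on the ear. The crops confirm both choices.

Bench pose is about (0.534, 0.3275) with yaw -0.153. I'm moving over the plate, turning so the jaws lie along bench x, with the fingers shutting on the way.

Request:
{"name": "servo_tool", "arguments": {
  "series": [
    {"offset": [1, -0.6, 0], "rot": [0, 0, -0.115]},
    {"offset": [1, -0.6, 0], "rot": [0, 0, -0.115]},
    {"offset": [1, -0.4, 0], "rot": [0, 0, -0.115]},
    {"offset": [1, -0.4, 0], "rot": [0, 0, -0.115]},
    {"offset": [1, -0.3, 0], "rot": [0, 0, -0.115]}
  ],
  "jaw": 1,
  "squeeze": 40
}}

```text
time_s: 0.52
eef_pos: [0.2827, -0.3413, 0.2499]
orientation: [-2.779, -1.463, -0.0]
wrist_force: [-0.2, -0.1, -0.3]
gripper_width: 0.0254
```

Request:
{"name": "servo_tool", "arguments": {
  "series": [
    {"offset": [1, -0.2, 0], "rot": [0, 0, -0.115]},
    {"offset": [1, 0, 0], "rot": [0, 0, -0.115]},
    {"offset": [1, 0, 0], "rot": [0, 0, -0.115]},
    {"offset": [1, 0.1, 0], "rot": [0, 0, -0.11]},
    {"offset": [1, 0.2, 0], "rot": [0, 0, 0]}
  ]
}}

```text
time_s: 0.93
eef_pos: [0.3409, -0.2021, 0.25]
orientation: [-2.38, -2.05, 0.0]
wrist_force: [0.5, -1.2, -0.1]
gripper_width: 0.0003
```

```bash
cat > st.py <<'E'
import numpy as np,sys
from plant import observe
from scipy.spatial.transform import Rotation as Ro
from h import *
P0=(.534,.3275,-.153)
def st(*tg):
    o=observe(); R=Ro.from_rotvec(o["orientation"]).as_matrix(); e=np.array(o["eef_pos"])
    c,s=np.cos(P0[2]),np.sin(P0[2]); d=e[:2]-P0[:2]
    print("t",round(o["time_s"],2),"eef",e.round(4),"bench mm",(1e3*np.array([c*d[0]+s*d[1],-s*d[0]+c*d[1]])).round(1),"tipz",round((e+R[:,2]*.019)[2],4),"th",round(np.arctan2(R[1,0],R[0,0]),4),"zax",R[:,2].round(3),"F",o["wrist_force"].round(2),"w",round(o["gripper_width"],4))
    for bx,by,z in tg:
        t=b2w(P0,[bx/1e3,by/1e3,z/1e3])[0]
        # orientation error to desired
        Rd=Ro.from_euler("z",1.5708+P0[2]).as_matrix()@np.diag([1,-1,-1]); 
        print(" tgt",t.round(4),"tool units",(R.T@(t-e)/.03).round(2),"rot",Ro.from_matrix(R.T@Rd).as_rotvec().round(3))
E
python3 -c "
from st import *
st((14,46,120))"
```

```text
t 0.93 eef [ 0.3409 -0.2021  0.25  ] bench mm [-110.1 -552.8] tipz 0.231 th 1.4221 zax [-0.  0. -1.] F [ 0.51 -1.17 -0.13] w 0.0003
 tgt [0.5548 0.3708 0.12  ] tool units [19.94  4.23  4.34] rot [-0.    -0.     0.004]
```

Request:
{"name": "servo_tool", "arguments": {
  "series": [
    {"offset": [1, 0.2, 0], "rot": [0, 0, 0]},
    {"offset": [1, 0.2, 0], "rot": [0, 0, 0]},
    {"offset": [1, 0.2, 0], "rot": [0, 0, 0]},
    {"offset": [1, 0.2, 0], "rot": [0, 0, 0]},
    {"offset": [1, 0.2, 0], "rot": [0, 0, 0]}
  ]
}}

```text
time_s: 1.35
eef_pos: [0.3931, -0.0583, 0.2501]
orientation: [-2.383, -2.046, 0.001]
wrist_force: [0.9, -0.6, -0.3]
gripper_width: 0.0
```

Request:
{"name": "servo_tool", "arguments": {
  "series": [
    {"offset": [1, 0.2, 0], "rot": [0, 0, 0]},
    {"offset": [1, 0.2, 0], "rot": [0, 0, 0]},
    {"offset": [1, 0.2, 0], "rot": [0, 0, 0]},
    {"offset": [1, 0.2, 0], "rot": [0, 0, 0]},
    {"offset": [1, 0.2, 0], "rot": [0, 0, 0]}
  ]
}}

```text
time_s: 1.77
eef_pos: [0.4455, 0.0854, 0.25]
orientation: [-2.383, -2.047, 0.001]
wrist_force: [-0.1, -0.7, -0.1]
gripper_width: -0.0001
```

Request:
{"name": "servo_tool", "arguments": {
  "series": [
    {"offset": [1, 0.2, 0.2], "rot": [0, 0, 0]},
    {"offset": [1, 0.2, 0.2], "rot": [0, 0, 0]},
    {"offset": [1, 0.2, 0.2], "rot": [0, 0, 0]},
    {"offset": [1, 0.2, 0.2], "rot": [0, 0, 0]},
    {"offset": [1, 0.2, 0.2], "rot": [0, 0, 0]}
  ]
}}

```text
time_s: 2.18
eef_pos: [0.4979, 0.2291, 0.2195]
orientation: [-2.383, -2.047, 0.001]
wrist_force: [0.0, 0.1, 0.1]
gripper_width: -0.0
```

```bash
python3 -c "
from st import *
st((14,46,120))"
```

```text
t 2.18 eef [0.4979 0.2291 0.2195] bench mm [ -20.7 -102.8] tipz 0.2005 th 1.4191 zax [-0.001 -0.    -1.   ] F [0.01 0.06 0.09] w -0.0
 tgt [0.5548 0.3708 0.12  ] tool units [4.96 1.16 3.31] rot [-0.001  0.001  0.001]
```

Request:
{"name": "servo_tool", "arguments": {
  "series": [
    {"offset": [1, 0.24, 0.5], "rot": [0, 0, 0]},
    {"offset": [1, 0.23, 0.6], "rot": [0, 0, 0]},
    {"offset": [1, 0.23, 0.7], "rot": [0, 0, 0]},
    {"offset": [1, 0.23, 0.7], "rot": [0, 0, 0]},
    {"offset": [1, 0.23, 0.8], "rot": [0, 0, 0]}
  ]
}}

```text
time_s: 2.6
eef_pos: [0.5555, 0.3722, 0.1203]
orientation: [2.383, 2.047, 0.001]
wrist_force: [1.4, 0.2, 1.0]
gripper_width: 0.0002
```

```bash
python3 -c "
from st import *
st((14,46,50))"
```

```text
t 2.6 eef [0.5555 0.3722 0.1203] bench mm [14.4 47.5] tipz 0.1013 th 1.419 zax [ 0.  0. -1.] F [1.38 0.21 1.01] w 0.0002
 tgt [0.5548 0.3708 0.05  ] tool units [-0.05 -0.01  2.34] rot [ 0.    -0.     0.001]
```

Request:
{"name": "servo_tool", "arguments": {
  "series": [
    {"offset": [-0.05, 0, 0.6], "rot": [0, 0, 0]},
    {"offset": [0, 0, 0.6], "rot": [0, 0, 0]},
    {"offset": [0, 0, 0.6], "rot": [0, 0, 0]},
    {"offset": [0, 0, 0.3], "rot": [0, 0, 0]},
    {"offset": [0, 0, 0], "rot": [0, 0, 0]}
  ]
}}

```text
time_s: 3.02
eef_pos: [0.5528, 0.3679, 0.0552]
orientation: [-2.383, -2.046, 0.009]
wrist_force: [0.4, 0.6, -0.4]
gripper_width: 0.0001
```

```bash
cat > pic.py <<'E'
from st import *
import cv2
from plant import viewer
def pic(tag,r=(240,330,245,380),n="scene"):
    c=viewer.capture(n); pickle.dump(c,open(f"{n}{tag}.pkl","wb")); a=c["image"][r[0]:r[1],r[2]:r[3],::-1]; cv2.imwrite(f"pics/{n}{tag}.png",cv2.resize(a,None,fx=5.8,fy=5.8,interpolation=cv2.INTER_CUBIC)); return c
E
python3 -c "
from pic import *
pic('1'); st((14,46,36))"
```

```text
t 3.07 eef [0.5538 0.3684 0.0569] bench mm [13.3 43.4] tipz 0.0379 th 1.4187 zax [-0.003 -0.002 -1.   ] F [-0.77 -0.36  0.58] w -0.0001
 tgt [0.5548 0.3708 0.036 ] tool units [0.09 0.02 0.7 ] rot [-0.002  0.002  0.001]
```

View pics/scene1.png

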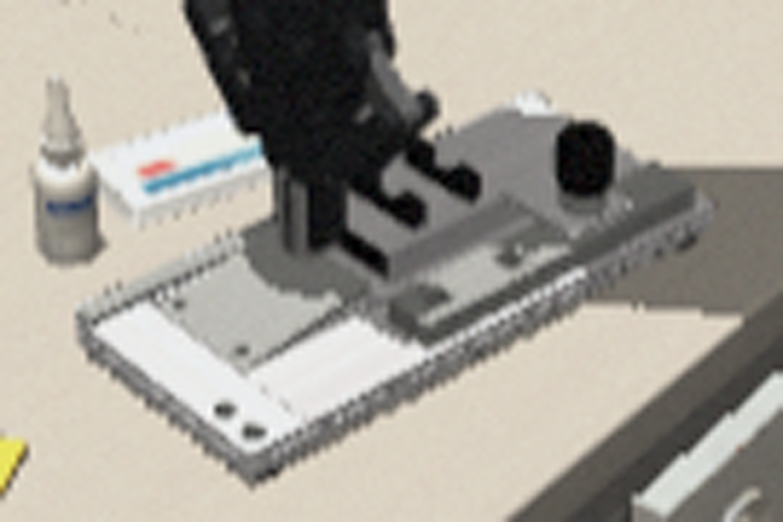

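The closed fingers (px 310,240 in the crop) hang over the raised end of the plate, clear of the section. I'm pressing down gently.

Request:
{"name": "servo_tool", "arguments": {
  "series": [
    {"offset": [0.12, 0, 0.15], "rot": [0, 0, 0]},
    {"offset": [0, 0, 0.15], "rot": [0, 0, 0]},
    {"offset": [0, 0, 0.1], "rot": [0, 0, 0]},
    {"offset": [0, 0, 0.1], "rot": [0, 0, 0]},
    {"offset": [0, 0, 0.1], "rot": [0, 0, 0]}
  ]
}}

```text
time_s: 3.48
eef_pos: [0.5559, 0.3728, 0.041]
orientation: [2.383, 2.046, 0.002]
wrist_force: [-0.5, -0.6, 4.9]
gripper_width: 0.0001
```

```bash
python3 -c "
from st import *
st((14,46,36))"
```

```text
t 3.48 eef [0.5559 0.3728 0.041 ] bench mm [14.7 48.1] tipz 0.022 th 1.4187 zax [ 0.001  0.    -1.   ] F [-0.52 -0.56  4.94] w 0.0001
 tgt [0.5548 0.3708 0.036 ] tool units [-0.07 -0.02  0.17] rot [ 0.001 -0.001  0.001]
```

Request:
{"name": "servo_tool", "arguments": {
  "series": [
    {"offset": [-0.05, 0, 0.08], "rot": [0, 0, 0]},
    {"offset": [0, 0, 0.08], "rot": [0, 0, 0]},
    {"offset": [0, 0, 0.05], "rot": [0, 0, 0]},
    {"offset": [0, 0, 0.05], "rot": [0, 0, 0]},
    {"offset": [0, 0, 0], "rot": [0, 0, 0]}
  ]
}}

```text
time_s: 3.9
eef_pos: [0.5558, 0.3719, 0.036]
orientation: [-2.384, -2.046, -0.005]
wrist_force: [-4.1, -2.5, 18.8]
gripper_width: 0.0001
```

```bash
python3 -c "
from st import *
st((14,46,36))"
```

```text
t 3.9 eef [0.5558 0.3719 0.036 ] bench mm [14.8 47.2] tipz 0.017 th 1.4189 zax [ 0.002  0.002 -1.   ] F [-4.05 -2.53 18.84] w 0.0001
 tgt [0.5548 0.3708 0.036 ] tool units [-0.04 -0.03  0.  ] rot [ 0.002 -0.003  0.001]
```

The fingers press at 18.8 N with the tips at z = 17.0 mm, so the plate is seated. I'm lifting off and moving to above the knob.

Request:
{"name": "servo_tool", "arguments": {
  "series": [
    {"offset": [0, 0, -0.6], "rot": [0, 0, 0]},
    {"offset": [0, 0, -1], "rot": [0, 0, 0]},
    {"offset": [-0.5, -0.2, -1], "rot": [0, 0, 0]},
    {"offset": [-1, -0.5, -0.2], "rot": [0, 0, 0]},
    {"offset": [-1, -0.5, 0], "rot": [0, 0, 0]}
  ]
}}

```text
time_s: 4.32
eef_pos: [0.5102, 0.3035, 0.1192]
orientation: [2.382, 2.046, 0.01]
wrist_force: [-0.1, -0.9, -0.1]
gripper_width: 0.0003
```

Request:
{"name": "servo_tool", "arguments": {
  "series": [
    {"offset": [-0.7, -0.4, 0], "rot": [0, 0, 0]},
    {"offset": [-0.4, -0.2, 0], "rot": [0, 0, 0]},
    {"offset": [0, 0, 0], "rot": [0, 0, 0]},
    {"offset": [0, 0, 0], "rot": [0, 0, 0]},
    {"offset": [0, 0, 0], "rot": [0, 0, 0]}
  ],
  "jaw": -0.1
}}

```text
time_s: 4.73
eef_pos: [0.4862, 0.2732, 0.1165]
orientation: [2.384, 2.046, 0.002]
wrist_force: [0.2, 0.3, -0.2]
gripper_width: 0.0472
```

```bash
python3 -c "
from pic import *
st((-40,-60,68.5)); c=pic('2'); P=unp(c); p=P0
for b in [(14,35,17),(14,45,17),(14,60,17),(14,80,17),(14,90,17),(0,35,17)]:
  u,v=proj(c,b2w(p,np.array(b)/1e3))[0]; print(b,(u.round(),v.round()),P[int(round(v))-1:int(round(v))+2,int(round(u))-1:int(round(u))+2,2].mean().round(4))
"
```

```text
t 4.73 eef [0.4862 0.2732 0.1165] bench mm [-38.9 -60.9] tipz 0.0975 th 1.4188 zax [ 0.001  0.001 -1.   ] F [ 0.16  0.28 -0.22] w 0.0472
 tgt [0.4853 0.2743 0.0685] tool units [ 0.03 -0.04  1.6 ] rot [ 0.001 -0.001  0.001]
(14, 35, 17) (np.float64(301.0), np.float64(286.0)) 0.0137
(14, 45, 17) (np.float64(297.0), np.float64(288.0)) 0.0136
(14, 60, 17) (np.float64(292.0), np.float64(291.0)) 0.0142
(14, 80, 17) (np.float64(286.0), np.float64(294.0)) 0.0144
(14, 90, 17) (np.float64(282.0), np.float64(296.0)) 0.0142
(0, 35, 17) (np.float64(305.0), np.float64(289.0)) 0.014
```

View pics/scene2.png

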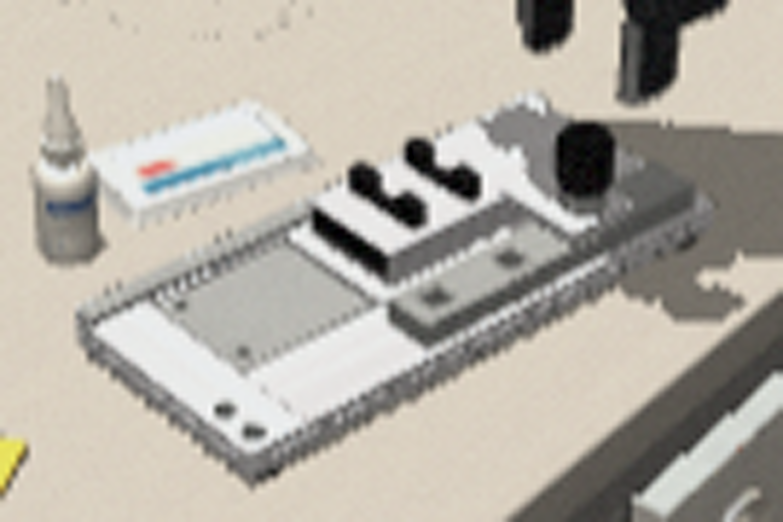

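The plate now lies level: depth is uniform at 14 mm, against a scene-camera bias of -2.5 mm. The fingers at (545,30) and (648,70) straddle the knob at (585,160). I'm descending.

Request:
{"name": "servo_tool", "arguments": {
  "series": [
    {"offset": [0.03, -0.04, 0.5], "rot": [0, 0, 0]},
    {"offset": [0, 0, 0.5], "rot": [0, 0, 0]},
    {"offset": [0, 0, 0.4], "rot": [0, 0, 0]},
    {"offset": [0, 0, 0.2], "rot": [0, 0, 0]},
    {"offset": [0, 0, 0], "rot": [0, 0, 0]}
  ]
}}

```text
time_s: 5.2
eef_pos: [0.4839, 0.2739, 0.0668]
orientation: [-2.383, -2.047, 0.004]
wrist_force: [-0.2, 0.4, -0.7]
gripper_width: 0.0467
```

```bash
python3 -c "
from pic import *
st((-40,-60,68.5)); c=pic('3');
"
```

```text
t 5.2 eef [0.4839 0.2739 0.0668] bench mm [-41.3 -60.6] tipz 0.0478 th 1.4194 zax [-0.002 -0.001 -1.   ] F [-0.22  0.39 -0.69] w 0.0467
 tgt [0.4853 0.2743 0.0685] tool units [ 0.02  0.04 -0.06] rot [-0.002  0.002  0.002]
```

View pics/scene3.png

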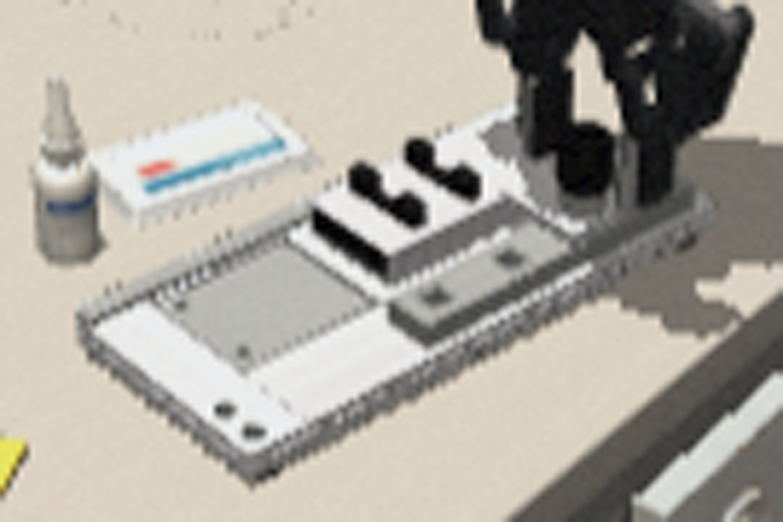

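The knob (585,160) sits between the two fingers. I'm closing.

Request:
{"name": "servo_tool", "arguments": {
  "series": [
    {"offset": [0, 0, 0], "rot": [0, 0, 0]},
    {"offset": [0, 0, 0], "rot": [0, 0, 0]},
    {"offset": [0, 0, 0], "rot": [0, 0, 0]},
    {"offset": [0, 0, 0], "rot": [0, 0, 0]},
    {"offset": [0, 0, 0], "rot": [0, 0, 0]}
  ],
  "jaw": 1,
  "squeeze": 50
}}

```text
time_s: 5.67
eef_pos: [0.4865, 0.2743, 0.0697]
orientation: [2.383, 2.045, 0.006]
wrist_force: [4.9, -0.0, 0.4]
gripper_width: 0.0199
```

```bash
python3 -c "
from st import *
st((-40,-60,68.5))
"
```

```text
t 5.67 eef [0.4865 0.2743 0.0697] bench mm [-38.9 -59.8] tipz 0.0507 th 1.4184 zax [ 0.004  0.001 -1.   ] F [ 4.9  -0.04  0.39] w 0.0199
 tgt [0.4853 0.2743 0.0685] tool units [-0.01 -0.04  0.04] rot [ 0.004 -0.002  0.001]
```

Request:
{"name": "servo_tool", "arguments": {
  "series": [
    {"offset": [0, 0.04, -0.1], "rot": [0, 0, 0]},
    {"offset": [0, 0, -0.1], "rot": [0, 0, 0]},
    {"offset": [0, 0, -0.1], "rot": [0, 0, 0]},
    {"offset": [0, 0, -0.1], "rot": [0, 0, 0]},
    {"offset": [0, 0, 0], "rot": [0, 0, 0]}
  ]
}}

```text
time_s: 6.08
eef_pos: [0.4864, 0.2735, 0.0807]
orientation: [2.383, 2.045, 0.002]
wrist_force: [6.2, -0.1, -6.6]
gripper_width: 0.02
```

```bash
python3 -c "
from pic import *
st((-40,-60,68.5)); pic('4')
"
```

```text
t 6.08 eef [0.4864 0.2735 0.0807] bench mm [-38.8 -60.6] tipz 0.0617 th 1.4185 zax [ 0.001 -0.    -1.   ] F [ 6.19 -0.12 -6.62] w 0.02
 tgt [0.4853 0.2743 0.0685] tool units [ 0.02 -0.04  0.41] rot [ 0.001 -0.     0.001]
```

View pics/scene4.png

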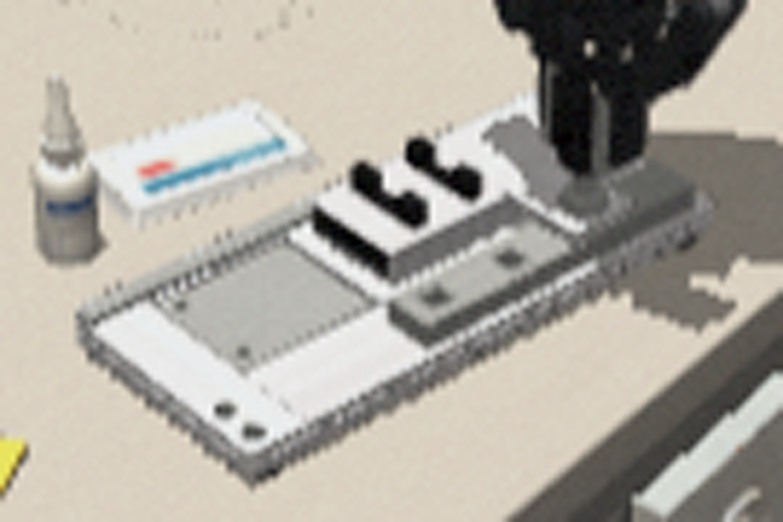

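Request:
{"name": "servo_tool", "arguments": {
  "series": [
    {"offset": [0.2, 0, 0], "rot": [0, 0, 0]},
    {"offset": [0.3, 0, 0], "rot": [0, 0, 0]},
    {"offset": [0.3, 0, 0], "rot": [0, 0, 0]},
    {"offset": [0.3, 0, 0], "rot": [0, 0, 0]},
    {"offset": [0.1, 0, 0], "rot": [0, 0, 0]}
  ]
}}

```text
time_s: 6.55
eef_pos: [0.4919, 0.3092, 0.08]
orientation: [2.382, 2.045, -0.0]
wrist_force: [7.1, -2.9, -5.6]
gripper_width: 0.0203
```

```bash
python3 -c "
from pic import *
st((-40,-20,68.5)); pic('5')
"
```

```text
t 6.55 eef [0.4919 0.3092 0.08  ] bench mm [-38.8 -24.5] tipz 0.061 th 1.4186 zax [ 0.001 -0.002 -1.   ] F [ 7.13 -2.89 -5.59] w 0.0203
 tgt [0.4914 0.3138 0.0685] tool units [ 0.15 -0.04  0.38] rot [0.002 0.001 0.001]
```

View pics/scene5.png

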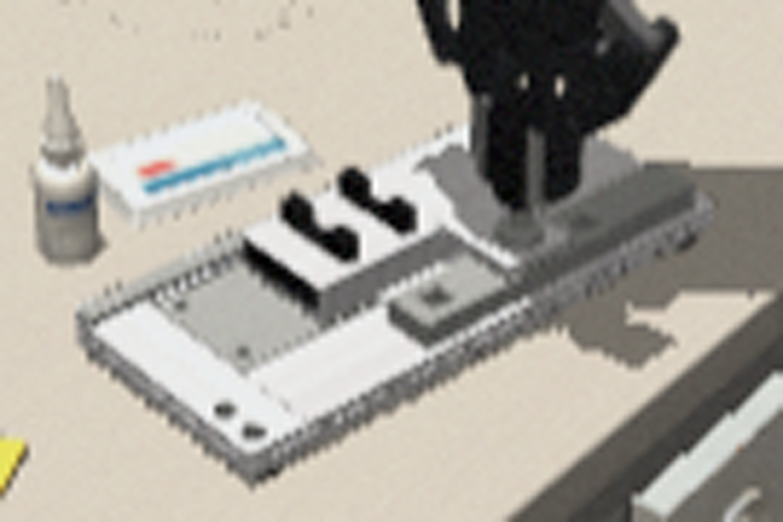

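The section has slid about 36 mm out over the plate. I'm adding the last 4 mm, then lowering.

Request:
{"name": "servo_tool", "arguments": {
  "series": [
    {"offset": [0.1, 0, 0], "rot": [0, 0, 0]},
    {"offset": [0.05, 0, 0], "rot": [0, 0, 0]},
    {"offset": [0, 0, 0.05], "rot": [0, 0, 0]},
    {"offset": [0, 0, 0.1], "rot": [0, 0, 0]},
    {"offset": [0, 0, 0], "rot": [0, 0, 0]}
  ]
}}

```text
time_s: 7.02
eef_pos: [0.4925, 0.313, 0.0753]
orientation: [2.383, 2.044, -0.0]
wrist_force: [6.2, -0.3, -4.7]
gripper_width: 0.02
```

```bash
python3 -c "
from st import *
st((-40,-20,69.7))
"
```

```text
t 7.02 eef [0.4925 0.313  0.0753] bench mm [-38.8 -20.7] tipz 0.0563 th 1.4182 zax [ 0.001 -0.002 -1.   ] F [ 6.16 -0.31 -4.72] w 0.02
 tgt [0.4914 0.3138 0.0697] tool units [ 0.02 -0.04  0.19] rot [0.001 0.001 0.   ]
```

At 5.6 mm lift (below the rail-top 8 mm), the spring still pulls freely on the tool, so the pin has entered the hole. I'm lowering it home.

Request:
{"name": "servo_tool", "arguments": {
  "series": [
    {"offset": [0, 0, 0.05], "rot": [0, 0, 0]},
    {"offset": [0, 0, 0.05], "rot": [0, 0, 0]},
    {"offset": [0, 0, 0.05], "rot": [0, 0, 0]},
    {"offset": [0, 0, 0.05], "rot": [0, 0, 0]},
    {"offset": [0, 0, 0], "rot": [0, 0, 0]}
  ]
}}

```text
time_s: 7.43
eef_pos: [0.4925, 0.313, 0.0698]
orientation: [2.383, 2.044, 0.0]
wrist_force: [6.3, -0.6, -2.8]
gripper_width: 0.0199
```

```bash
python3 -c "
from st import *
st((-40,-20,69.7))
"
```

```text
t 7.43 eef [0.4925 0.313  0.0698] bench mm [-38.8 -20.6] tipz 0.0508 th 1.4181 zax [ 0.001 -0.001 -1.   ] F [ 6.27 -0.61 -2.82] w 0.0199
 tgt [0.4914 0.3138 0.0697] tool units [ 0.02 -0.04  0.  ] rot [0.002 0.001 0.   ]
```

Request:
{"name": "servo_tool", "arguments": {
  "series": [
    {"offset": [0, 0, 0.04], "rot": [0, 0, 0]},
    {"offset": [0, 0, 0.03], "rot": [0, 0, 0]},
    {"offset": [0, 0, 0.03], "rot": [0, 0, 0]},
    {"offset": [0, 0, 0], "rot": [0, 0, 0]},
    {"offset": [0, 0, 0], "rot": [0, 0, 0]}
  ]
}}

```text
time_s: 7.85
eef_pos: [0.4929, 0.3144, 0.0695]
orientation: [2.384, 2.046, 0.006]
wrist_force: [1.9, -0.6, 10.0]
gripper_width: 0.0201
```

```bash
python3 -c "
from st import *
st((-40,-20,69.7))
"
```

```text
t 7.85 eef [0.4929 0.3144 0.0695] bench mm [-38.6 -19.2] tipz 0.0505 th 1.4187 zax [ 0.003  0.002 -1.   ] F [ 1.86 -0.59  9.99] w 0.0201
 tgt [0.4914 0.3138 0.0697] tool units [-0.03 -0.05 -0.01] rot [ 0.003 -0.003  0.001]
```

```bash
python3 -c "
from pic import *
pic('6'); pic('6',(200,290,215,350),'top'); st()
"
```

```text
t 7.95 eef [0.4929 0.3144 0.0695] bench mm [-38.6 -19.2] tipz 0.0505 th 1.4187 zax [ 0.003  0.002 -1.   ] F [ 1.52 -1.06 11.29] w 0.0204
```

View pics/scene6.png

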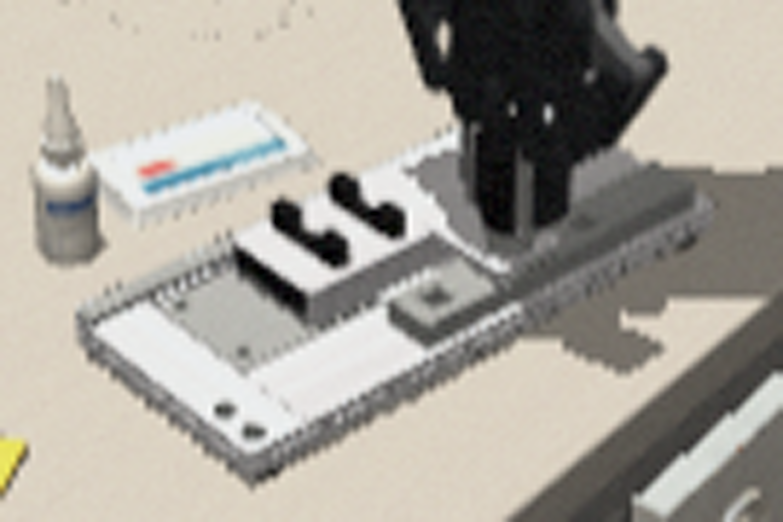

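View pics/top6.png

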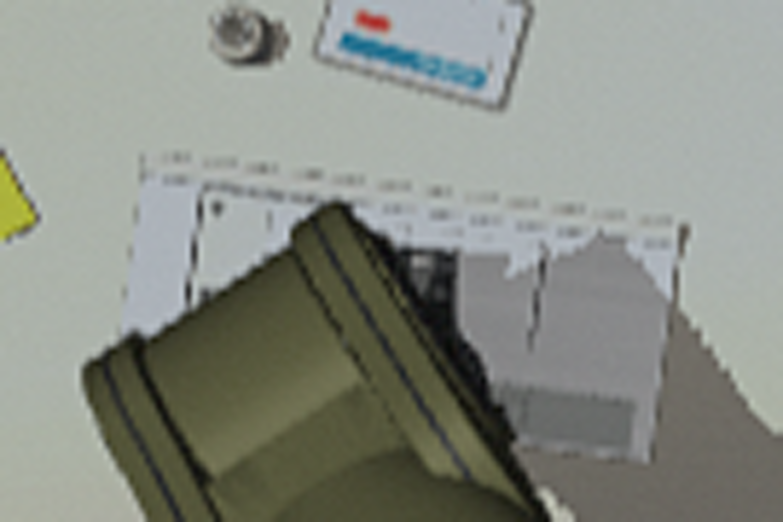

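The first hole (583,222) and third hole (437,295) are empty, the knob is held over the middle one, and the bystanders haven't moved. Knob height matches the starting home height. I'm handing in.

```bash
python3 -c "
from plant import job_done
print(job_done())
from st import *
st()
"
```

```text
the job is handed in; nothing more can be done
None
the job is handed in; nothing more can be done
```

I handed the job in at about 8 s. The plate is pressed level in its pocket, the section is one hole out, and the fingers still hold the knob with the pin home. `job_done` gives no verdict, so this rests on my own checks:

- **Cover plate:** I pressed it with closed fingers at about 19 N, with the tips ending at z = 17.0 mm. Depth readings along it afterwards were uniform, so it lies level.
- **Slide:** I pulled the plunger up about 11 mm and moved the section out by about 40 mm. The last reading was 40.6 mm from the grip position, within the pin's play and the arm's wobble of about 1 mm.
- **Pin home:** At 5.6 mm lift, below the 8 mm rail-top height, the spring still pulled freely, so the pin was in the hole. It then stopped under about 10 N of push with the tool at z = 69.5 mm, against 69.7 mm at the first hole.
- **Final pictures:** The first and third holes are empty and the front of the section lies over the plate. The drops and gauze stand undisturbed; the pot and case were outside my last crops and away from the work.

**Off or unchecked:**
- A side force of 5 to 7 N showed on the wrist while I held and slid the knob, falling to about 2 N at the end.
- The knob's bench x read about 1.3 mm off nominal, within the camera calibration.
- I did not wiggle the pin to test the lock.

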